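# Draw the board carrier out from under the stacked modules and lay it in the cradle

## Robot

A 7-joint arm with a two-finger parallel gripper is mounted at the origin on the work surface. World frame = base frame: x ahead of the robot, y to its left, z up, the work surface at z = 0. Lengths are in m, angles in rad, forces in N, time in s.
With the tool pointing down it reaches from about 0.425 to 0.925 m from the base axis. Payload 6.8 kg.
Tool frame: the origin (TCP) lies where the fingers leave the gripper's body, on its centre line; the fingertips stand 73 mm ahead of it and the grasp point (between the pads) lies 54 mm ahead of it; z points along the fingers, y is the direction in which the jaws open and shut (so a half turn about z gives the same grasp; the last joint's range is limited). The gripper opens to 85 mm and grips with 20 to 120 N. Pads are 22 mm wide; open, the fingers measure 114 mm over their backs; the gripper's body (76 mm by 85 mm) begins 54 mm behind the grasp point. The pads swing forward as they close: fully open they stand 13 mm farther back than shut.
Start: joints at [-1.418, 0.477, 0.022, 1.555, -0.011, 1.109, -0.083], TCP at [0.174, 0.652, 0.304] pointing down, gripper open.
Joint ranges: [-2.96, 2.96], [-0.34, 2.1], [-1.41, 1.46], [0.24, 2.44], [-1.37, 4.51], [0.17, 1.92], [-2.96, 2.96]. Speed limits (rad/s): [2.39, 2.39, 3.14, 3.14, 3.14, 3.14, 3.14].

## Interface

Orientations are given as a rotation vector (axis times angle).
In Python, from bench import r gives the robot as it stands.
- The arm moves only by the shell command python3 -m handwheel 'ROWS' [FORCE]. ROWS is JSON, a list that holds one entry, the list of rows, each a list of 7 numbers: the shift along the world's x, y, z in m, then the turn, a rotation vector about the world's x, y, z in rad, then the finger opening in m, from 0 to 0.0854. A call has 1 to 10 rows; each row shifts and turns the commanded pose from where the row before left it; what a row does not reach is not made up. A row lasts 1/12 s, in which the tool goes at most 41.7 mm and 7.16 degrees, less where a joint would pass 70% of its speed; a pose out of reach is approached as far as the arm can. A call is refused whole if a number of a shift passes 0.0417 or a number of a turn 0.125, either way. A call with a gripper value outside its range is refused whole. The fingers move at their own pace and stop on an object; FORCE is the grip in N (left out, the last holds). Time passes only in rows, so rows that do not move let the fingers close. It gives the time, the measured TCP pose, the force and the opening at its end, in the units of the state.
- r.get_obs(): the state, without advancing time (a new reading comes with each control period).
- r.grab_frame(name): name is "side" or "top"; returns (picture, depth): 384x512x3 uint8, red, green, blue; 384x512 float32, m along the optical axis (not along the pixel's ray), 0 where there is no reading.
- r.get_calibration(name): a dict with "vertical_fov" (degrees; the focal length in pixels is half the picture's height over the tangent of half this angle, whatever the lens; pixels are square), "cx", "cy" (the principal point, pixels), "R" (3x3) and "t" (3): a world point X has camera coordinates R X + t. Camera axes: x right, y down, z forward; pixel columns grow to the right and rows downward; lengths in m; the calibration is good to about 2 mm. A picture is of the moment at which its call begins. get_calibration takes no time and is no camera call.
- r.hand_in(): hands the job in, once; it reports no verdict.
Trained networks look in the newest picture that a camera, given by its name, has taken for a name from the list of things; names that differ only in an ending like _2 or _b are one class to them, and where a whole thing is asked for, a point or a joint stands for the part that bears it (a point fixed in the world has none). Each returns a list of dicts, best first, with "p" (0 to 1); they miss things now and then, are a little off and sometimes report something else, mostly with a low value. They report only what shows in the picture. A call takes as long as a camera call.
- r.masks_of(label, camera): "pixels" (384x512 bool, what is visible of it) and "at" ([column, row] in pixels, amid what is visible of it).
The state is a dict: "clock": time; "joints": joint angles; "qvel": joint speeds; "tau": joint torques, N m; "tcp_pos": TCP position; "orientation": TCP orientation; "contact_force": force on the tool from outside, world axes, zero at the start; "moment": the same for the moment, N m; "grip_width": finger opening in m.
Only numpy, scipy, OpenCV 4.12 (cv2) and the standard library are available. Lean on these libraries where they do the work, as an engineer would, in place of code of your own. Each camera call takes 0.05 s, during which the arm holds its last target.

## Task

The board carrier you need is at the bottom of the stack in the aluminium magazine: draw it straight out by its lug along the bench, feeling your way sideways past whatever it catches on and never forcing it, so that the stack settles down in the magazine still standing, untouched by the gripper. Then lay the carrier flat inside the grey inspection cradle and let go, leaving everything else on the bench where it is.

Things in the scene. Friction and masses are not known exactly. Their poses are not given: they have to be found in the camera images.
- guide: the magazine, fixed to the bench: open-topped, open-backed aluminium frame 122 wide (x), 119 long (y), 50 mm high. Origin on the bench at its middle; +y is the way out, under the gate. Cheeks (inner faces x = -33.5, +33.5 mm, 10 to 50 mm up) and gate hold the stack back while the carrier slides out below on the bench, between rails 102 mm apart. Pressing the carrier on it with over 20 N is forcing
- gate (a point): point on the magazine's front face, at the middle of the gate's lower edge, 10 mm above the bench, y = 59 mm; the gate is a plate 12 mm thick across the whole front, up to 50 mm. The carrier's tail must come past it, then the carrier can be lifted. Gate and cheeks are smooth
- narrow1 (a point): point on the bench at x = 0, y = -22 mm of the magazine. Out of sight here stand two square steel blocks (6 mm long, 7 mm high) with a gap of 83.5 mm for the 80 mm tail; the gap's middle lies anywhere from 8 mm to the -x side to 0.5 mm to the +x side, unknown. A tail ear that meets a block squarely stops dead: back off a few mm, shift the carrier sideways a little, try again until it passes
- narrow2 (a point): the same at x = 0, y = +22 mm of the magazine: a second hidden pair of blocks with an 83.5 mm gap, whose middle lies 5.5 to 7 mm farther to +x than the first gap's, so a straight draw cannot pass both. From the start the tail meets the first pair after about 15 mm of draw and the second after about 59 mm
- carrier: the board carrier: black plate 64 wide (x), 185 long (y), 6 mm thick, 0.12 kg, green board in its top, lying on the bench. Origin under the plate's middle, +y to the nose that sticks out of the magazine; axes within 0.02 rad of the magazine's at first. Its last 10 mm (-y) are 80 mm wide: an 8 mm ear each side. About 110 mm of draw clears the gate; sliding under the load takes 3 to 12 N
- lug (a point): middle of the carrier's upright grip lug at the nose, 30 mm above the carrier's underside and 72 mm from its middle (+y); axes as the carrier's. The lug is 14 mm thick (x), 30 mm long (y) and stands from 6 to 42 mm above the underside
- module: lowest piece of the stack, a flat steel-cased power module 62 x 90 x 26 mm (x, y, z) with dark slots in its top, about 0.15 kg; it rests on the carrier at first (6 mm up) and on the bench when the carrier is out. Origin in the middle of its underside, axes as the magazine's
- converter: middle piece of the stack, a black box 56 x 80 x 22 mm, about 0.08 kg, on the module. Origin in the middle of its underside
- transformer: top piece of the stack, a small transformer with a dark steel core and copper-coloured winding, 54 x 52 x 42 mm over all, about 0.12 kg, standing loose on the converter. Origin in the middle of its underside
- cradle: the inspection cradle, fixed to the bench: a grey shallow tray 104 x 209 mm (x, y) outside, 92 x 197 mm inside, floor 4 mm above the bench, lips 6 mm wide and 10 mm high above the bench on all sides. Origin on the bench under its middle; the carrier lies along its y, nose either way
- screwdriver: yellow-handled screwdriver 160 mm long, lying on the bench; origin on the bench under its middle
- reel: steel-grey reel, 60 mm across, 46 mm high; origin in the middle of its underside
- jar: small amber jar with black cap, 42 mm across, 45 mm high; origin in the middle of its underside
- meter: yellow hand-held meter 75 x 140 x 32 mm, lying on the bench; origin in the middle of its underside
- heatsink: finned aluminium heat sink 60 x 50 x 26 mm; origin in the middle of its underside
- parts_tray: blue parts tray with four compartments, 90 x 120 x 30 mm; origin in the middle of its underside

How it is judged:
On the way:
1. the carrier is drawn clear of the magazine and the stack has settled on the bench in the magazine, upright and in order (y of carrier in the frame of guide above 0.148 m and angle between each of module, converter, transformer's own z axis and vertical below 0.06 rad and height (world z) of module between -0.004 and 0.004 m and x of module in the frame of guide between -0.015 and 0.015 m and y of module in the frame of guide between -0.025 and 0.025 m and height (world z) of converter between 0.022 and 0.03 m and x of converter in the frame of guide between -0.015 and 0.015 m and y of converter in the frame of guide between -0.025 and 0.025 m and height (world z) of transformer between 0.044 and 0.052 m and x of transformer in the frame of guide between -0.015 and 0.015 m and y of transformer in the frame of guide between -0.025 and 0.025 m), for 0.2 s.
At the end, for the whole second after the job is handed in: the carrier lies flat and at rest on the cradle's floor inside its lips; module, converter and transformer stand on one another in the magazine, the module on the bench (heights within 4 mm, tilt under 0.06 rad, within 15 mm sideways and 25 mm along of the magazine's middle) (angle between each of module, converter, transformer's own z axis and vertical below 0.06 rad and height (world z) of module between -0.004 and 0.004 m and x of module in the frame of guide between -0.015 and 0.015 m and y of module in the frame of guide between -0.025 and 0.025 m and height (world z) of converter between 0.022 and 0.03 m and x of converter in the frame of guide between -0.015 and 0.015 m and y of converter in the frame of guide between -0.025 and 0.025 m and height (world z) of transformer between 0.044 and 0.052 m and x of transformer in the frame of guide between -0.015 and 0.015 m and y of transformer in the frame of guide between -0.025 and 0.025 m and x of carrier in the frame of cradle between -0.014 and 0.014 m and y of carrier in the frame of cradle between -0.01 and 0.01 m and z of carrier in the frame of cradle between 0.001 and 0.0065 m and angle between the y axis of carrier and the y axis of cradle, either way round below 0.15 rad and angle between carrier's own z axis and vertical below 0.04 rad and linear speed of carrier below 0.01 m/s); the robot touches nothing.
It fails at once if the carrier is forced: it presses on the magazine or its blocks with over 20 N (contact force between carrier and guide above 20 N).
It fails at once if the gripper touches the stack (contact force between the fingers and module above 1 N or contact force between the fingers and converter above 1 N or contact force between the fingers and transformer above 1 N).
It fails at once if the stack topples or is thrown about: a piece tips over 0.3 rad or is lifted over 15 mm (angle between any of module, converter, transformer's own z axis and vertical above 0.3 rad or height (world z) of module above 0.021 m or height (world z) of converter above 0.047 m or height (world z) of transformer above 0.069 m).
It fails at once if another loose thing on the bench is moved by over 30 mm (distance of any of screwdriver, reel, jar, meter, heatsink, parts_tray from where it was at the start of the episode above 0.03 m).
It also fails if it takes over 61 s, if anything falls off the work surface, if the arm or the gripper's body presses on something with over 40 N, if the wrist force passes 120 N, or if a joint passes its speed limit or range.

## Working session

There is one attempt and no reset: what is moved stays moved. The work goes in short steps, Python scripts to look and compute and a shell command to move; the robot and the scene stay as the last step left them, time stands still between calls to the robot, and variables do not carry over. Pictures are saved under pics/ and viewed, and the job is handed in when it is done.

```bash
mkdir -p pics; ls; python3 - <<'E'
from bench import r
import cv2,numpy as np
print(r.get_obs())
for n in("side","top"):
    im,d=r.grab_frame(n); cv2.imwrite(f"pics/{n}0.png",im[:,:,::-1]); np.savez(f"{n}0.npz",im=im,d=d)
    print(n,r.get_calibration(n))
E
```

```text
pics
{'clock': 0.0, 'joints': array([-1.41803503,  0.47779973,  0.02233352,  1.55649241, -0.01147204,
        1.10927394, -0.08310888]), 'qvel': array([-0.00204341, -0.00040976,  0.00119388, -0.00070368,  0.00066748,
        0.0013658 ,  0.00287374]), 'tau': array([ 4.74589579e-04, -5.96444106e+01,  1.60764970e+00, -2.81193262e+01,
        1.23711312e-02,  9.56888893e-03,  5.20639190e-06]), 'tcp_pos': array([0.17397811, 0.65170475, 0.30290843]), 'orientation': array([-4.08541298e-01, -3.11483274e+00,  2.89567603e-03]), 'contact_force': array([ 0.54965012, -0.41613552,  0.07912438]), 'moment': array([-0.01568103,  0.03145075,  0.01973871]), 'grip_width': 0.08548829758185435}
side {'vertical_fov': 47.30572067434899, 'cx': 258.14766438588697, 'cy': 200.56817978901347, 'R': array([[ 0.99951904, -0.02520608,  0.01806522],
       [-0.00575467, -0.72317663, -0.69063916],
       [ 0.03047265,  0.69020303, -0.72297386]]), 't': array([-0.53364319,  0.04296489,  1.14255659])}
top {'vertical_fov': 43.3914108521287, 'cx': 260.5130961694122, 'cy': 194.47629427531598, 'R': array([[ 1.09603321e-02, -9.99938522e-01,  1.68001879e-03],
       [-9.77043564e-01, -1.10668296e-02, -2.12751967e-01],
       [ 2.12757480e-01,  6.90380668e-04, -9.77104794e-01]]), 't': array([0.03801304, 0.52241206, 1.53619366])}
```

View pics/side0.png

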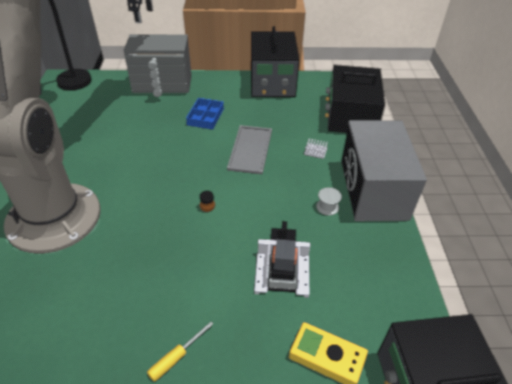

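View pics/top0.png

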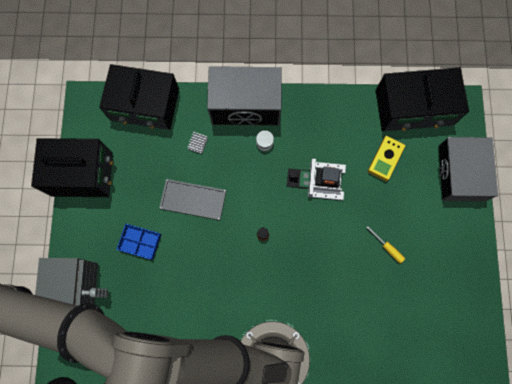

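The top view shows the magazine at about (327,180), its nose and lug to the left at (293,177), and the cradle at (193,200). The way out is roughly world +y.

```bash
cat > h.py <<'E'
from bench import r
import cv2,numpy as np
def pts(n,d,mask):
    c=r.get_calibration(n); f=192/np.tan(np.radians(c["vertical_fov"]/2))
    v,u=np.nonzero(mask&(d>0)); z=d[v,u]
    P=np.c_[(u-c["cx"])/f*z,(v-c["cy"])/f*z,z]
    return (P-c["t"])@c["R"],u,v
def proj(n,X):
    c=r.get_calibration(n); f=192/np.tan(np.radians(c["vertical_fov"]/2))
    q=np.atleast_2d(X)@c["R"].T+c["t"]; return np.c_[q[:,0]/q[:,2]*f+c["cx"],q[:,1]/q[:,2]*f+c["cy"]]
E
python3 - <<'E'
from h import *
for n in("top","side"):
    im,d=r.grab_frame(n); 
    S={}
    for l in("guide","carrier","cradle","transformer","module"):
        ms=r.masks_of(l,n)
        for m in ms[:2]:
            P,u,v=pts(n,d,m["pixels"])
            if len(P)<5: print(n,l,m["p"],len(P));continue
            S.setdefault(l,m["pixels"])
            print(n,l,round(m["p"],2),m["at"],len(P),"med",np.median(P,0).round(4),"lo",np.percentile(P,2,axis=0).round(4),"hi",np.percentile(P,98,axis=0).round(4))
    np.savez(f"{n}m.npz",d=d,im=im,**{"m_"+k:v for k,v in S.items()})
    u=(slice(120,230),slice(150,360)) if n=="top" else (slice(115,305),slice(215,345))
    cv2.imwrite(f"pics/{n}z.png",cv2.resize(im[u][:,:,::-1],None,fx=3.5 if n=="top" else 3.1,fy=3.5 if n=="top" else 3.1,interpolation=cv2.INTER_CUBIC))
print(r.get_obs()["clock"])
E
```

```text
top guide 0.7 [320.8, 188.1] 597 med [ 0.5475 -0.1639  0.0155] lo [ 0.5217 -0.2382  0.0032] hi [ 0.6437 -0.1197  0.054 ]
top carrier 0.61 [296.5, 176.9] 402 med [ 0.5887 -0.0841  0.0064] lo [ 0.5609 -0.1214 -0.003 ] hi [ 0.6234 -0.0468  0.0434]
top cradle 0.59 [194.3, 199.4] 1900 med [0.5151 0.2754 0.0043] lo [ 0.4567  0.1745 -0.0042] hi [0.5732 0.3754 0.0147]
top transformer 0.57 [331.0, 175.6] 275 med [ 0.5809 -0.1811  0.0939] lo [ 0.559  -0.2071  0.061 ] hi [ 0.6079 -0.1556  0.1005]
top module 0.56 [324.3, 181.9] 175 med [ 0.565  -0.1539  0.053 ] lo [ 0.5532 -0.2154  0.0311] hi [ 0.6117 -0.1378  0.0608]
side guide 0.65 [267.8, 266.0] 1276 med [ 0.5625 -0.174   0.014 ] lo [ 0.5253 -0.2423  0.0087] hi [ 0.6473 -0.1247  0.0515]
side carrier 0.72 [282.3, 235.5] 462 med [ 0.5931 -0.0778  0.0065] lo [ 5.579e-01 -2.339e-01 -4.000e-04] hi [ 0.6264 -0.0459  0.0438]
side cradle 0.63 [245.9, 148.9] 1534 med [0.5164 0.267  0.004 ] lo [ 4.589e-01  1.692e-01 -3.000e-04] hi [0.5735 0.376  0.0115]
side cradle 0.58 [332.0, 201.6] 506 med [0.7198 0.02   0.0439] lo [0.6952 0.0024 0.0015] hi [0.7483 0.0555 0.048 ]
side transformer 0.8 [284.7, 254.6] 654 med [ 0.5855 -0.1966  0.0944] lo [ 0.5624 -0.2124  0.0546] hi [ 0.612  -0.1583  0.0981]
side module 0.64 [283.0, 281.5] 257 med [ 0.5836 -0.2257  0.0254] lo [ 0.5544 -0.2302  0.0076] hi [ 0.6128 -0.2186  0.0354]
0.7
```

View pics/topz.png

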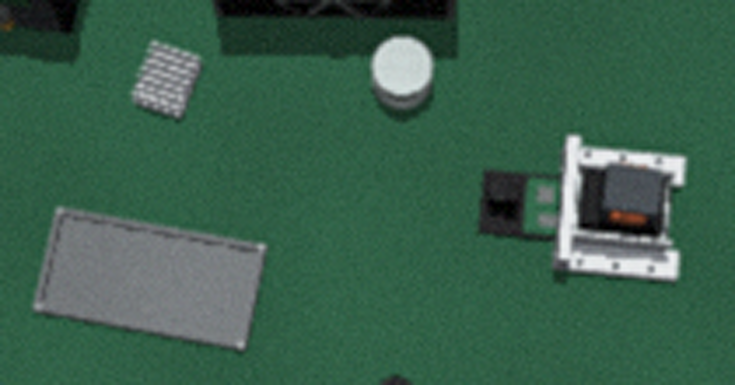

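View pics/sidez.png

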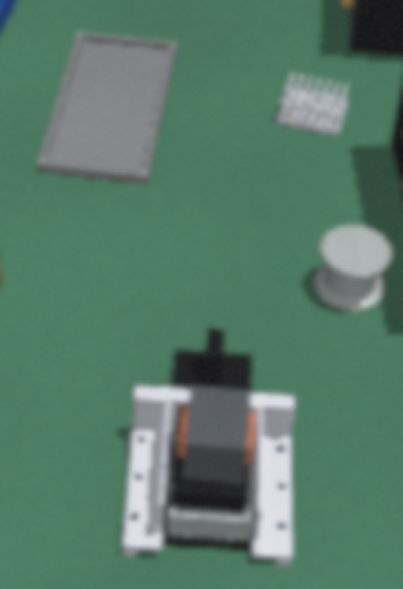

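The side view confirms the lug upright at the nose, with the magazine turned a few degrees clockwise. Next I fit the poses from the point clouds.

```bash
python3 - <<'E'
from h import *
Z={n:np.load(f"{n}m.npz") for n in("top","side")}
def all_(n,lo,hi,zl,zh):
    P,u,v=pts(n,Z[n]["d"],np.ones((384,512),bool)); 
    k=(P[:,0]>lo[0])&(P[:,0]<hi[0])&(P[:,1]>lo[1])&(P[:,1]<hi[1])&(P[:,2]>zl)&(P[:,2]<zh); return P[k]
def rect(P):
    c,s,a=cv2.minAreaRect((P[:,:2]*1000).astype(np.float32)); return np.round(c,1),np.round(s,1),round(a,2)
for n in Z:
    G=all_(n,(.50,-.27),(.67,-.10),.046,.056); print(n,"guide top",len(G),rect(G))
    L=all_(n,(.55,-.12),(.63,-.03),.037,.05); print(n,"lug top",len(L),L.mean(0).round(4),rect(L),L.min(0).round(3),L.max(0).round(3))
    L=all_(n,(.55,-.11),(.63,-.03),.003,.012); print(n,"plate",len(L),rect(L))
    C,u,v=pts(n,Z[n]["d"],Z[n]["m_cradle"]); 
    C=C[(C[:,2]>-.002)]
    print(n,"cradle",rect(C),rect(C[C[:,2]>.0065]))
    T=all_(n,(.5,-.27),(.67,-.1),.08,.11); print(n,"transf",len(T),rect(T),T[:,2].mean())
    # gate front edge line : for x bins, max y of guide top
    G=G[G[:,2]<.056]
    xs=np.arange(.525,.65,.01); ym=[G[(abs(G[:,0]-x)<.005),1].max() if (abs(G[:,0]-x)<.005).any() else np.nan for x in xs]
    xs,ym=xs,np.array(ym);k=~np.isnan(ym);print(np.polyfit(xs[k],ym[k],1),ym.round(4))
P=np.load
E
```

```text
top guide top 257 (array([ 583.8, -173.6]), array([104.6, 121.3]), 84.72)
top lug top 35 [ 0.5936 -0.0674  0.0419] (array([594.1, -68. ]), array([15. , 27.2]), 0.18) [ 0.587 -0.082  0.037] [ 0.602 -0.054  0.049]
top plate 216 (array([589.2, -70.5]), array([75.7, 77.8]), 89.87)
top cradle (array([514.9, 275.5]), array([211.7, 109.1]), 80.11) (array([513.5, 274.9]), array([209.3, 106.6]), 80.3)
top transf 250 (array([ 585.9, -182.3]), array([52.9, 54.7]), 81.61) 0.093661312851952
[-0.07628468 -0.07856508] [-0.12   -0.1198 -0.1204 -0.1202 -0.1207 -0.1203 -0.1244 -0.1239 -0.1243
 -0.1243 -0.1277 -0.1276 -0.1279]
side guide top 448 (array([ 586.2, -176.9]), array([108.4, 118.7]), 84.7)
side lug top 62 [ 0.5956 -0.071   0.0414] (array([582.5, -90.2]), array([80.9, 22.5]), 57.42) [ 0.551 -0.118  0.038] [ 0.604 -0.054  0.045]
side plate 244 (array([592.8, -66.2]), array([44.6, 70.7]), 85.67)
side cradle (array([518.9, 278.6]), array([226.8, 103.8]), 79.5) (array([517.7, 272.2]), array([213.7, 103.8]), 79.5)
side transf 513 (array([ 587.5, -184. ]), array([55.9, 53.8]), 83.73) 0.09330701951111733
[-0.17330484 -0.04254998] [    nan -0.1187 -0.1206 -0.1206 -0.1205 -0.126  -0.2077 -0.2093 -0.2013
 -0.129  -0.1269 -0.1269 -0.1301]
```

```bash
R='[0.0175,-0.03,0,0,0,-0.0584,0.085]'; python3 -m handwheel '[[[0.0175,-0.03,0,0,0,-0.058,0.085],[0.0175,-0.03,0,0,0,-0.058,0.085],[0.0175,-0.03,0,0,0,-0.058,0.085],[0.0175,-0.03,0,0,0,-0.058,0.085],[0.0175,-0.03,0,0,0,-0.058,0.085],[0.0175,-0.03,0,0,0,-0.058,0.085],[0.0175,-0.03,0,0,0,-0.058,0.085],[0.0175,-0.03,0,0,0,-0.058,0.085]]]'; python3 -c "
from bench import r;print(r.get_obs()['joints'])"
```

```text
clock: 1.37
tcp_pos: [0.3147, 0.4107, 0.3042]
orientation: [-1.118, -2.936, -0.001]
contact_force: [0.6, 1.5, 0.2]
grip_width: 0.0848
[-1.19500133  0.21574343  0.18320419  1.93906615 -0.04687121  0.99015617
 -0.14710261]
```

```bash
python3 -m handwheel '[[[0.0175,-0.03,0,0,0,-0.058,0.085],[0.0175,-0.03,0,0,0,-0.058,0.085],[0.0175,-0.03,0,0,0,-0.058,0.085],[0.0175,-0.03,0,0,0,-0.058,0.085],[0.0175,-0.03,0,0,0,-0.058,0.085],[0.0175,-0.03,0,0,0,-0.058,0.085],[0.0175,-0.03,0,0,0,-0.058,0.085],[0.0175,-0.03,0,0,0,-0.058,0.085]]]'; python3 -m handwheel '[[[0.0175,-0.03,-0.012,0,0,-0.058,0.085],[0.0175,-0.03,-0.012,0,0,-0.058,0.085],[0.0175,-0.03,-0.012,0,0,-0.058,0.085],[0.0175,-0.03,-0.012,0,0,-0.058,0.085],[0.0175,-0.03,-0.012,0,0,-0.058,0.085],[0.0175,-0.03,-0.012,0,0,-0.058,0.085],[0.0175,-0.03,-0.012,0,0,-0.058,0.085],[0,0,0,0,0,0,0.085]]]'; python3 -c "
from bench import r;print(r.get_obs())
from scipy.spatial.transform import Rotation as R
import numpy as np
M=R.from_rotvec(r.get_obs()['orientation']).as_matrix();print(M,np.arctan2(M[1,1],M[0,1]))"
```

```text
clock: 2.03
tcp_pos: [0.4547, 0.1706, 0.3043]
orientation: [1.763, 2.6, 0.002]
contact_force: [0.3, 0.8, 0.1]
grip_width: 0.0849
clock: 2.7
tcp_pos: [0.5778, -0.045, 0.2185]
orientation: [2.257, 2.18, -0.005]
contact_force: [-0.5, -1.1, 0.3]
grip_width: 0.085
{'clock': 2.7, 'joints': array([-0.45698465,  0.46496982,  0.55760338,  1.89775718, -0.31042927,
        0.86531098,  0.22187871]), 'qvel': array([-0.06249189, -0.05671696, -0.04756373,  0.03650066,  0.02524962,
        0.04046964, -0.03242447]), 'tau': array([ -0.82324035, -44.77945089,   6.37103811, -23.27246904,
        -0.66139027,  -0.17706689,   0.32862408]), 'tcp_pos': array([ 0.57781125, -0.0449881 ,  0.21848851]), 'orientation': array([ 2.25702918,  2.18014232, -0.0052015 ]), 'contact_force': array([-0.45946064, -1.09269774,  0.26671763]), 'moment': array([-0.05455804, -0.00844082,  0.00483772]), 'grip_width': 0.08495116531806675}
[[ 3.46456196e-02  9.99399656e-01  9.11743505e-05]
 [ 9.99387843e-01 -3.46447662e-02 -4.86607221e-03]
 [-4.85999218e-03  2.59706625e-04 -9.99988156e-01]] -0.03465170155985128
```

```bash
python3 - <<'E'
from h import *
from scipy.optimize import least_squares
Z={n:np.load(f"{n}m.npz") for n in("top","side")}
# gate top front edge, top cam: rows 160..198, leftmost transition to white
def ray(n,u,v,z):
    c=r.get_calibration(n); f=192/np.tan(np.radians(c["vertical_fov"]/2))
    d=np.array([(u-c["cx"])/f,(v-c["cy"])/f,1])@c["R"]; o=-c["R"].T@c["t"]; return o+d*(z-o[2])/d[2]
im=Z["top"]["im"].astype(float).min(2)
E=[]
for v in range(161,196):
    row=im[v,303:322]; k=np.nonzero((row[:-1]<120)&(row[1:]>=120))[0]
    if len(k): u=303+k[0]+(120-row[k[0]])/(row[k[0]+1]-row[k[0]]); E.append(ray("top",u,v,.05))
E=np.array(E); p=np.polyfit(E[:,0],E[:,1],1); res=E[:,1]-np.polyval(p,E[:,0]); k=abs(res)<.002; p=np.polyfit(E[k,0],E[k,1],1); print("front",p,k.sum(),len(E),E[k,0].min(),E[k,0].max())
im=Z["side"]["im"].astype(float).min(2)
for nm,a,b in(("L",250,264),("R",300,316)):
  E=[]
  for v in range(243,292):
    row=im[v,a:b]; 
    k=np.nonzero((row[:-1]<130)&(row[1:]>=130))[0] if nm=="L" else np.nonzero((row[:-1]>=130)&(row[1:]<130))[0]
    if len(k): i=k[0] if nm=="L" else k[-1]; E.append(ray("side",a+i+(130-row[i])/(row[i+1]-row[i]),v,.05))
  E=np.array(E); p=np.polyfit(E[:,1],E[:,0],1); res=E[:,0]-np.polyval(p,E[:,1]); k=abs(res)<.002;p=np.polyfit(E[k,1],E[k,0],1); print(nm,p,k.sum(),len(E),np.polyval(p,-.18))
for n in Z:
  print(n)
im,d=r.grab_frame("side"); cv2.imwrite("pics/s1.png",cv2.resize(im[150:310,200:360,::-1],None,fx=3.6,fy=3.6,interpolation=cv2.INTER_CUBIC))
E
```

```text
front [-0.08522945 -0.07035358] 22 35 0.5301149462266521 0.6404814874206076
L [0.112744  0.5454073] 44 49 0.5251133798898442
R [0.09211504 0.6610436 ] 41 49 0.6444628880540845
top
side
```

View pics/s1.png

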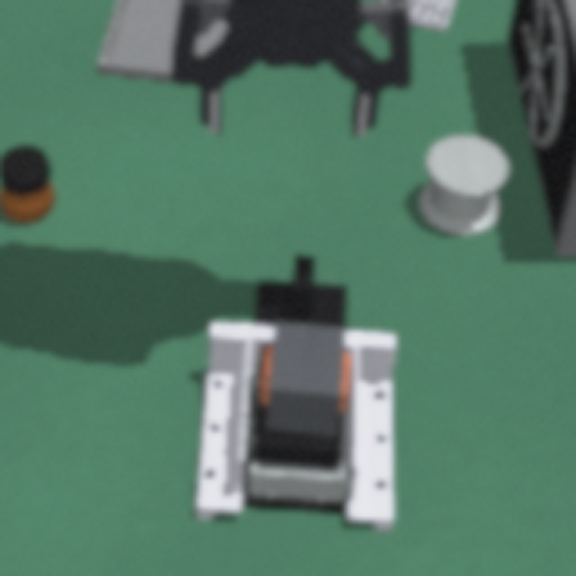

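The gripper is above and beyond the lug, and nothing is in its way. Align and descend.

```bash
python3 -m handwheel '[[[0.0085,-0.0115,-0.01,0,0,-0.028,0.085],[0.0085,-0.0115,-0.01,0,0,-0.029,0.085],[0,0,-0.02,0,0,0,0.085],[0,0,-0.02,0,0,0,0.07],[0,0,-0.02,0,0,0,0.055],[0,0,0,0,0,0,0.05],[0,0,0,0,0,0,0.05]]]' 30;  python3 - <<'E'
from h import *
for n in("side","top"):
    im,d=r.grab_frame(n); np.savez(f"{n}2.npz",im=im,d=d)
    s=(slice(180,260),slice(240,340)) if n=="side" else (slice(140,220),slice(240,340))
    cv2.imwrite(f"pics/{n}2.png",cv2.resize(im[s][:,:,::-1],None,fx=6,fy=6,interpolation=cv2.INTER_CUBIC))
print(r.get_obs()['tcp_pos'],r.get_obs()['orientation'])
E
```

```text
clock: 3.33
tcp_pos: [0.5931, -0.0598, 0.1396]
orientation: [-2.307, -2.13, 0.001]
contact_force: [-0.1, -0.2, -0.4]
grip_width: 0.0501
[ 0.59425867 -0.0603919   0.14126281] [2.30794896 2.1298899  0.00244125]
```

View pics/side2.png

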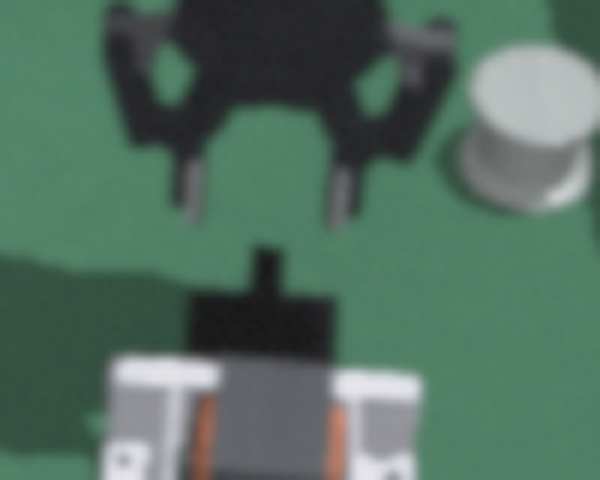

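```bash
python3 -m handwheel '[[[0.0005,-0.004,-0.01,0,0,-0.006,0.05],[0.0005,-0.004,-0.02,0,0,-0.005,0.05],[0,0,-0.015,0,0,0,0.05],[0,0,-0.008,0,0,0,0.05],[0,0,0,0,0,0,0.05],[0,0,0,0,0,0,0.05]]]' 30;  python3 - <<'E'
from h import *
for n in("side","top"):
    im,d=r.grab_frame(n); np.savez(f"{n}3.npz",im=im,d=d)
    s=(slice(180,260),slice(240,340)) if n=="side" else (slice(140,220),slice(240,340))
    cv2.imwrite(f"pics/{n}3.png",cv2.resize(im[s][:,:,::-1],None,fx=6,fy=6,interpolation=cv2.INTER_CUBIC))
print(r.get_obs()['tcp_pos'],r.get_obs()['orientation'],r.get_obs()['contact_force'],r.get_obs()['moment'])
E
```

```text
clock: 3.93
tcp_pos: [0.5947, -0.0689, 0.0871]
orientation: [2.321, 2.117, 0.0]
contact_force: [0.0, 1.0, 0.1]
grip_width: 0.0496
[ 0.5952247  -0.06894867  0.08783695] [2.32045763e+00 2.11609120e+00 1.80142197e-03] [-0.21367272  0.23977555 -0.00098634] [ 0.0183784  -0.02204801  0.00768708]
```

View pics/side3.png

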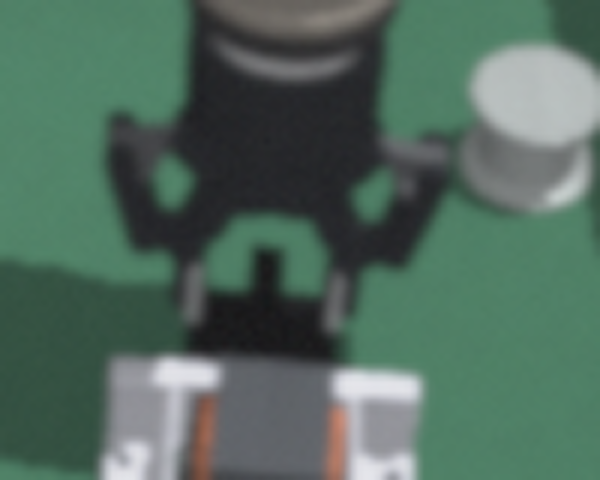

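The lug (267,270) is centred between the fingers at 190 and 340. Close.

```bash
python3 -m handwheel '[[[0,0,-0.001,0,0,0,0.03],[0,0,0,0,0,0,0.02],[0,0,0,0,0,0,0.012],[0,0,0,0,0,0,0.005],[0,0,0,0,0,0,0.005],[0,0,0,0,0,0,0.005]]]' 30;python3 -m handwheel '[[[0.0002,0.002,0,0,0,0,0.005],[0.0002,0.002,0,0,0,0,0.005],[0.0002,0.002,0,0,0,0,0.005]]]'; python3 -m handwheel '[[[0.0002,0.002,0,0,0,0,0.005],[0.0002,0.001,0,0,0,0,0.005]]]'
```

```text
clock: 4.53
tcp_pos: [0.595, -0.0688, 0.0865]
orientation: [2.321, 2.117, 0.001]
contact_force: [-0.7, -0.1, 5.2]
grip_width: 0.0131
clock: 4.78
tcp_pos: [0.5953, -0.0655, 0.0865]
orientation: [2.321, 2.112, -0.002]
contact_force: [-0.6, -8.6, 4.4]
grip_width: 0.0134
clock: 4.95
tcp_pos: [0.5955, -0.063, 0.0864]
orientation: [2.322, 2.111, -0.003]
contact_force: [-0.5, -8.5, 5.2]
grip_width: 0.0136
```

```bash
python3 -m handwheel '[[[0.0002,0.0015,0.0005,0,0,0,0.005],[0.0002,0.0015,0.0005,0,0,0,0.005],[0.0001,0.0015,0,0,0,0,0.005]]]'; python3 -m handwheel '[[[0.0001,0.001,0,0,0,0,0.005],[0.0001,0.001,0,0,0,0,0.005]]]'; python3 -m handwheel '[[[0.0001,0.001,0,0,0,0,0.005],[0.0001,0.001,0,0,0,0,0.005]]]'
```

```text
clock: 5.2
tcp_pos: [0.5955, -0.0559, 0.0865]
orientation: [2.322, 2.116, -0.002]
contact_force: [-0.3, -4.8, -1.7]
grip_width: 0.0136
clock: 5.37
tcp_pos: [0.5958, -0.0535, 0.0865]
orientation: [-2.321, -2.116, 0.002]
contact_force: [-1.9, -3.8, -2.1]
grip_width: 0.0134
clock: 5.53
tcp_pos: [0.5962, -0.0512, 0.0867]
orientation: [-2.321, -2.117, 0.001]
contact_force: [-0.9, -5.0, -2.5]
grip_width: 0.0137
```

```bash
python3 -m handwheel '[[[0.0001,0.001,0,0,0,0,0.005],[0.0001,0.001,0,0,0,0,0.005]]]'; python3 - <<'E'
from h import *
im,d=r.grab_frame("side"); np.savez("side4.npz",im=im,d=d)
s=(slice(170,300),slice(220,350)); cv2.imwrite("pics/side4.png",cv2.resize(im[s][:,:,::-1],None,fx=4.5,fy=4.5,interpolation=cv2.INTER_CUBIC))
E
```

```text
clock: 5.7
tcp_pos: [0.5965, -0.0491, 0.0868]
orientation: [-2.321, -2.117, 0.0]
contact_force: [-0.0, -4.5, -1.3]
grip_width: 0.0132
```

View pics/side4.png

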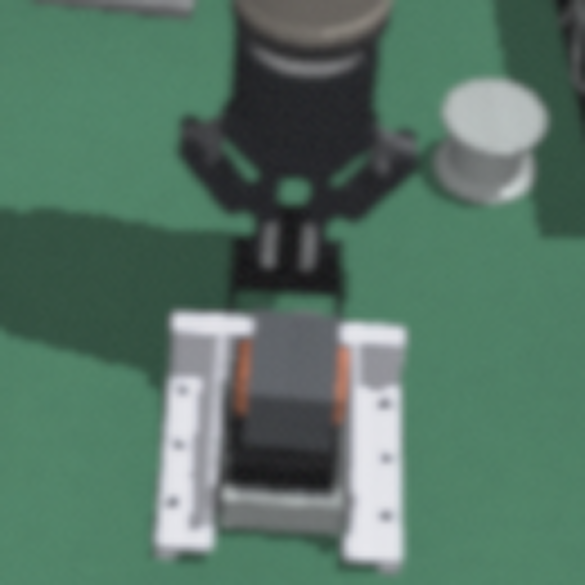

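```bash
for i in 1; do python3 -m handwheel '[[[0.0001,0.001,0,0,0,0,0.005],[0.0001,0.001,0,0,0,0,0.005],[0.0001,0.001,0,0,0,0,0.005]]]'; done; python3 -m handwheel '[[[0.0001,0.001,0,0,0,0,0.005],[0.0001,0.001,0,0,0,0,0.005],[0.0001,0.001,0,0,0,0,0.005]]]'
```

```text
clock: 6.0
tcp_pos: [0.5969, -0.0462, 0.0869]
orientation: [-2.321, -2.117, -0.0]
contact_force: [-0.8, -3.3, -3.8]
grip_width: 0.0135
clock: 6.25
tcp_pos: [0.5973, -0.0432, 0.0869]
orientation: [-2.321, -2.117, -0.0]
contact_force: [0.6, -3.8, -3.3]
grip_width: 0.0134
```

```bash
python3 -m handwheel '[[[0.0001,0.001,-0.0003,0,0,0,0.005],[0.0001,0.001,-0.0002,0,0,0,0.005],[0.0001,0.001,0,0,0,0,0.005],[0.0001,0.001,0,0,0,0,0.005]]]';  python3 -m handwheel '[[[0.0001,0.0015,0,0,0,0,0.005],[0.0001,0.0015,0,0,0,0,0.005],[0.0001,0.0015,0,0,0,0,0.005],[0.0001,0.0015,0,0,0,0,0.005]]]'
```

```text
clock: 6.58
tcp_pos: [0.5978, -0.0395, 0.0865]
orientation: [2.321, 2.116, -0.0]
contact_force: [0.0, -4.3, -2.7]
grip_width: 0.0133
clock: 6.92
tcp_pos: [0.5982, -0.033, 0.0865]
orientation: [2.321, 2.117, 0.0]
contact_force: [-0.3, -2.7, -1.1]
grip_width: 0.0133
```

```bash
python3 -m handwheel '[[[0.0001,0.0015,0,0,0,0,0.005],[0.0001,0.0015,0,0,0,0,0.005],[0,0,0,0,0,0,0.005]]]';  python3 -m handwheel '[[[0.0015,-0.0001,0,0,0,0,0.005],[0.0015,-0.0001,0,0,0,0,0.005]]]';python3 - <<'E'
from h import *
im,d=r.grab_frame("side"); np.savez("side5.npz",im=im,d=d)
s=(slice(170,300),slice(220,350)); cv2.imwrite("pics/side5.png",cv2.resize(im[s][:,:,::-1],None,fx=4.5,fy=4.5,interpolation=cv2.INTER_CUBIC))
E
```

```text
clock: 7.17
tcp_pos: [0.5983, -0.0299, 0.0865]
orientation: [-2.321, -2.117, -0.0]
contact_force: [-0.3, -3.1, -1.2]
grip_width: 0.0132
clock: 7.33
tcp_pos: [0.5997, -0.0299, 0.0865]
orientation: [-2.319, -2.114, 0.003]
contact_force: [-10.6, -0.6, 11.1]
grip_width: 0.0129
```

View pics/side5.png

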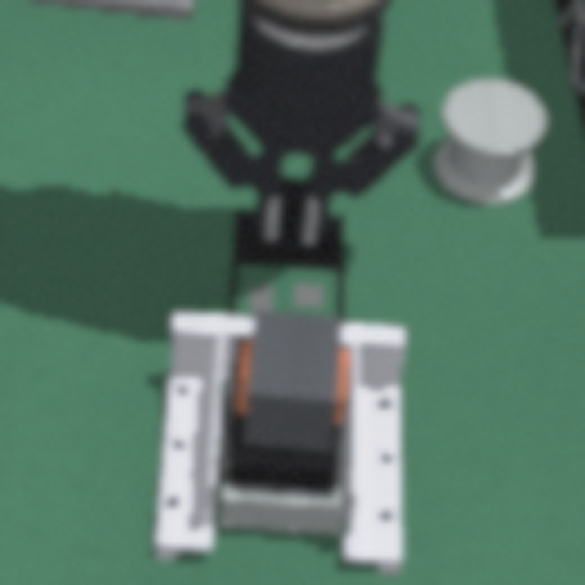

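```bash
python3 -c "
from bench import r;o=r.get_obs();print(o['clock'],o['tcp_pos'],o['contact_force'],o['moment'],o['orientation'])"; python3 -m handwheel '[[[0,0,0,0,0,0,0.005],[0,0,0,0,0,0,0.005]]]';python3 -c "
from bench import r;o=r.get_obs();print(o['clock'],o['tcp_pos'],o['contact_force'],o['moment'],o['orientation'])"
```

```text
7.3833 [ 0.59976163 -0.02988496  0.08651686] [-7.43325914 -1.16998108  8.13465714] [-0.33214384  1.39249442 -0.33040398] [-2.31879084 -2.11328925  0.00271526]
clock: 7.55
tcp_pos: [0.5997, -0.0299, 0.0865]
orientation: [-2.319, -2.113, 0.002]
contact_force: [-6.7, -1.3, 7.7]
grip_width: 0.0141
7.55 [ 0.59971395 -0.02990936  0.08649201] [-6.68077183 -1.25728411  7.72767967] [-0.32678096  1.31866414 -0.34233611] [-2.31920989e+00 -2.11336850e+00  2.25833254e-03]
```

```bash
python3 -m handwheel '[[[0.001,-0.0001,0.0003,0,0,0,0.005],[0,0,0,0,0,0,0.005]]]';python3 -c "
from bench import r;o=r.get_obs();print(o['clock'],o['tcp_pos'],o['contact_force'],o['moment'],o['orientation'])";python3 -m handwheel '[[[0.001,-0.0001,0.0003,0,0,0,0.005],[0,0,0,0,0,0,0.005]]]';python3 -c "
from bench import r;o=r.get_obs();print(o['clock'],o['tcp_pos'],o['contact_force'],o['moment'],o['orientation'])"
```

```text
clock: 7.72
tcp_pos: [0.6015, -0.0299, 0.0865]
orientation: [-2.32, -2.115, 0.001]
contact_force: [-3.0, -0.9, -0.7]
grip_width: 0.0136
7.7167 [ 0.60154774 -0.02994373  0.08653629] [-2.99122974 -0.90182539 -0.72509849] [-0.32251125  0.57334522 -0.44907999] [-2.32041803e+00 -2.11459008e+00  5.20219184e-04]
clock: 7.88
tcp_pos: [0.6027, -0.0299, 0.0866]
orientation: [-2.32, -2.115, 0.001]
contact_force: [-4.8, -0.6, -0.7]
grip_width: 0.0135
7.8833 [ 0.60266176 -0.02992163  0.08662084] [-4.77760806 -0.6096773  -0.65548833] [ 0.07060807  0.89388394 -0.59870394] [-2.32009458e+00 -2.11507865e+00  6.80461388e-04]
```

It was static friction, and the carrier moves sideways freely.

```bash
python3 -m handwheel '[[[0.001,-0.0001,0.0002,0,0,0,0.005],[0.001,-0.0001,0,0,0,0,0.005],[0,0,0,0,0,0,0.005]]]';python3 -c "
from bench import r;o=r.get_obs();print(o['clock'],o['tcp_pos'],o['contact_force'],o['moment'],o['orientation'])";python3 -m handwheel '[[[0.0001,0.0015,0,0,0,0,0.005],[0.0001,0.0015,0,0,0,0,0.005],[0.0001,0.0015,0,0,0,0,0.005],[0.0001,0.0015,0,0,0,0,0.005]]]'; python3 -m handwheel '[[[0.0001,0.0015,0,0,0,0,0.005],[0.0002,0.0015,0,0,0,0,0.005],[0.0001,0.0015,0,0,0,0,0.005],[0.0001,0.0015,0,0,0,0,0.005]]]';python3 -c "
from bench import r;o=r.get_obs();print(o['clock'],o['tcp_pos'],o['contact_force'],o['moment'],o['orientation'])"
```

```text
clock: 8.13
tcp_pos: [0.6051, -0.0303, 0.0869]
orientation: [-2.32, -2.116, 0.0]
contact_force: [-4.3, 1.6, -2.1]
grip_width: 0.0134
8.1333 [ 0.60510361 -0.03027062  0.0869041 ] [-4.33104018  1.5690492  -2.05304607] [ 0.38735936  0.79525487 -0.63453928] [-2.32031619e+00 -2.11620257e+00  7.93884691e-05]
clock: 8.47
tcp_pos: [0.6063, -0.0255, 0.0874]
orientation: [2.319, 2.116, 0.001]
contact_force: [-0.8, -3.7, -4.2]
grip_width: 0.0136
clock: 8.8
tcp_pos: [0.6066, -0.0188, 0.0874]
orientation: [2.32, 2.117, 0.001]
contact_force: [0.3, -3.7, -3.1]
grip_width: 0.0137
8.8 [ 0.6066019  -0.01880115  0.08740528] [ 0.34085384 -3.72828081 -3.1302388 ] [-0.46334317  0.02192207  0.02535619] [2.32011598e+00 2.11691854e+00 8.72888699e-04]
```

```bash
python3 -m handwheel '[[[-0.0004,0.0015,-0.0004,0,0,0,0.005],[-0.0004,0.0015,-0.0004,0,0,0,0.005],[0.0001,0.0015,0,0,0,0,0.005]]]'; python3 -m handwheel '[[[0.0001,0.001,0,0,0,0,0.005],[0.0001,0.001,0,0,0,0,0.005],[0.0001,0.001,0,0,0,0,0.005]]]';python3 -m handwheel '[[[0.0001,0.001,0,0,0,0,0.005],[0.0001,0.001,0,0,0,0,0.005]]]'; python3 -c "
from bench import r;o=r.get_obs();print(o['clock'],o['tcp_pos'],o['contact_force'],o['moment'],o['orientation'])"
```

```text
clock: 9.05
tcp_pos: [0.6057, -0.0147, 0.0866]
orientation: [2.32, 2.116, 0.0]
contact_force: [-0.1, -4.0, -1.5]
grip_width: 0.0135
clock: 9.3
tcp_pos: [0.6058, -0.0111, 0.0865]
orientation: [-2.321, -2.117, -0.001]
contact_force: [-1.1, -2.2, -0.7]
grip_width: 0.0132
clock: 9.47
tcp_pos: [0.6061, -0.0087, 0.0865]
orientation: [-2.321, -2.117, -0.001]
contact_force: [-1.1, -2.7, 0.3]
grip_width: 0.0135
9.4667 [ 0.6060866  -0.00872316  0.08649984] [-1.11957054 -2.65933693  0.25554534] [-0.56380061 -0.00073422  0.01085646] [-2.32052215e+00 -2.11714137e+00 -9.13980803e-04]
```

```bash
python3 -m handwheel '[[[0.0001,0.001,0,0,0,0,0.005],[0.0001,0.001,0,0,0,0,0.005]]]'; python3 -m handwheel '[[[0.0001,0.001,0,0,0,0,0.005],[0.0001,0.001,0,0,0,0,0.005]]]'; python3 -m handwheel '[[[0.0001,0.001,0,0,0,0,0.005],[0.0001,0.001,0,0,0,0,0.005]]]'
```

```text
clock: 9.63
tcp_pos: [0.6062, -0.0072, 0.0865]
orientation: [2.321, 2.117, 0.0]
contact_force: [-0.4, -3.3, -0.1]
grip_width: 0.0138
clock: 9.8
tcp_pos: [0.6064, -0.0054, 0.0865]
orientation: [2.321, 2.117, 0.0]
contact_force: [0.4, -2.4, -0.5]
grip_width: 0.0133
clock: 9.97
tcp_pos: [0.6066, -0.0034, 0.0865]
orientation: [2.321, 2.117, 0.0]
contact_force: [-0.6, -1.8, 0.6]
grip_width: 0.0136
```

```bash
python3 - <<'E'
from h import *
for n,s in(("side",(slice(150,300),slice(210,360))),("top",(slice(130,230),slice(220,370)))):
    im,d=r.grab_frame(n); np.savez(n+"6.npz",im=im,d=d)
    cv2.imwrite(f"pics/{n}6.png",cv2.resize(im[s][:,:,::-1],None,fx=4,fy=4,interpolation=cv2.INTER_CUBIC))
E
```

```text
(no output)
```

View pics/side6.png

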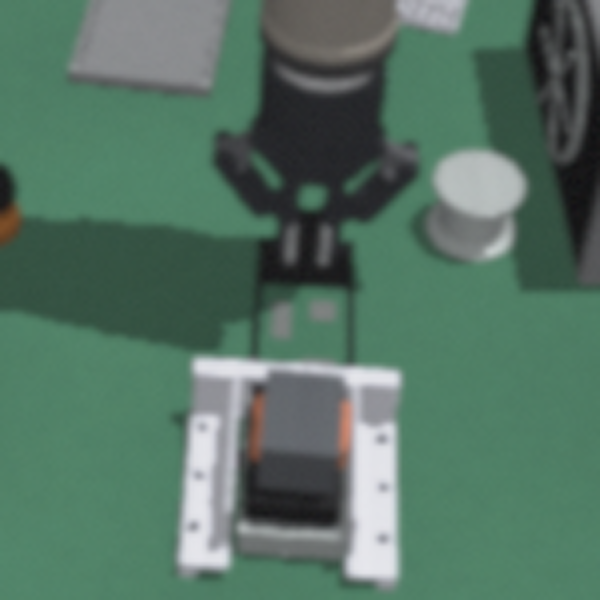

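View pics/top6.png

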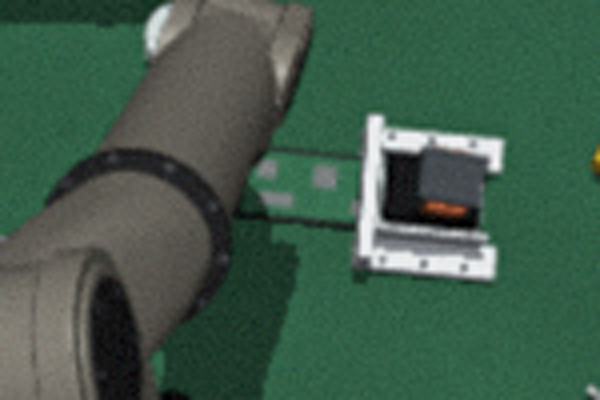

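The carrier is following: the board shows clear of the gate and the stack is upright. Keep drawing gently.

```bash
python3 -m handwheel '[[[0.0001,0.001,0,0,0,0,0.005],[0.0001,0.001,0,0,0,0,0.005],[0.0001,0.001,0,0,0,0,0.005]]]'; python3 -m handwheel '[[[0.0001,0.0012,0,0,0,0,0.005],[0.0001,0.0012,0,0,0,0,0.005],[0.0001,0.0012,0,0,0,0,0.005]]]'; python3 -m handwheel '[[[0.0001,0.0012,0,0,0,0,0.005],[0.0001,0.0012,0,0,0,0,0.005],[0.0001,0.0012,0,0,0,0,0.005]]]'
```

```text
clock: 10.32
tcp_pos: [0.6069, -0.0005, 0.0865]
orientation: [2.321, 2.117, -0.0]
contact_force: [-0.2, -2.5, 0.9]
grip_width: 0.0138
clock: 10.57
tcp_pos: [0.6072, 0.0033, 0.0865]
orientation: [2.321, 2.117, 0.0]
contact_force: [-0.7, -3.0, 1.3]
grip_width: 0.0138
clock: 10.82
tcp_pos: [0.6075, 0.0069, 0.0865]
orientation: [2.321, 2.117, 0.0]
contact_force: [-0.6, -3.4, 0.7]
grip_width: 0.0137
```

```bash
python3 -m handwheel '[[[0.0001,0.0013,0,0,0,0,0.005],[0.0001,0.0013,0,0,0,0,0.005],[0.0002,0.0013,0,0,0,0,0.005],[0.0001,0.0013,0,0,0,0,0.005]]]'; python3 -m handwheel '[[[0.0001,0.0013,0,0,0,0,0.005],[0.0001,0.0013,0,0,0,0,0.005],[0.0001,0.0013,0,0,0,0,0.005],[0.0001,0.0013,0,0,0,0,0.005]]]';python3 -c "
from bench import r;o=r.get_obs();print(o['clock'],o['tcp_pos'],o['contact_force'],o['moment'],o['orientation'])"
```

```text
clock: 11.15
tcp_pos: [0.608, 0.012, 0.0865]
orientation: [2.321, 2.117, 0.0]
contact_force: [-0.0, -3.8, 3.0]
grip_width: 0.0133
clock: 11.48
tcp_pos: [0.6084, 0.0173, 0.0865]
orientation: [2.321, 2.117, 0.0]
contact_force: [-0.2, -3.7, 2.5]
grip_width: 0.0136
11.4833 [0.60842854 0.01728116 0.08646773] [-0.21601714 -3.74119581  2.51968516] [-0.82321343  0.04615012  0.04004323] [2.32117484e+00 2.11681001e+00 1.67510292e-04]
```

```bash
python3 -m handwheel '[[[0.0001,0.0013,0,0,0,0,0.005],[0.0001,0.0013,0,0,0,0,0.005],[0.0002,0.0013,0,0,0,0,0.005],[0.0001,0.0013,0,0,0,0,0.005]]]'; python3 -m handwheel '[[[0.0001,0.0013,0,0,0,0,0.005],[0.0001,0.0013,0,0,0,0,0.005],[0.0001,0.0013,0,0,0,0,0.005],[0.0001,0.0013,0,0,0,0,0.005]]]'; python3 -m handwheel '[[[0.0001,0.0013,0,0,0,0,0.005],[0.0001,0.0013,0,0,0,0,0.005],[0.0002,0.0013,0,0,0,0,0.005],[0.0001,0.0013,0,0,0,0,0.005]]]'
```

```text
clock: 11.82
tcp_pos: [0.6089, 0.0225, 0.0865]
orientation: [2.321, 2.117, 0.0]
contact_force: [-0.0, -4.9, 2.9]
grip_width: 0.0137
clock: 12.15
tcp_pos: [0.6093, 0.0277, 0.0865]
orientation: [2.321, 2.117, 0.0]
contact_force: [0.4, -3.2, 3.2]
grip_width: 0.0133
clock: 12.48
tcp_pos: [0.6099, 0.0331, 0.0865]
orientation: [-2.321, -2.117, -0.0]
contact_force: [0.0, -3.1, 3.8]
grip_width: 0.0133
```

```bash
python3 -m handwheel '[[[0.0001,0.0013,0,0,0,0,0.005],[0.0001,0.0013,0,0,0,0,0.005],[0.0002,0.0013,0,0,0,0,0.005],[0.0001,0.0013,0,0,0,0,0.005]]]'; python3 -m handwheel '[[[0.0001,0.0015,0,0,0,0,0.005],[0.0001,0.0015,0,0,0,0,0.005],[0.0001,0.0015,0,0,0,0,0.005],[0.0001,0.0015,0,0,0,0,0.005]]]'; python3 -m handwheel '[[[0.0002,0.0025,0,0,0,0,0.005],[0.0002,0.0025,0,0,0,0,0.005],[0.0002,0.0025,0,0,0,0,0.005],[0.0002,0.0025,0,0,0,0,0.005],[0.0002,0.0025,0,0,0,0,0.005],[0,0,0,0,0,0,0.005]]]';  python3 - <<'E'
from h import *
for n,s in(("side",(slice(130,300),slice(210,360))),("top",(slice(130,230),slice(220,370)))):
    im,d=r.grab_frame(n); np.savez(n+"7.npz",im=im,d=d)
    cv2.imwrite(f"pics/{n}7.png",cv2.resize(im[s][:,:,::-1],None,fx=3.5,fy=3.5,interpolation=cv2.INTER_CUBIC))
E
```

```text
clock: 12.82
tcp_pos: [0.6103, 0.038, 0.0865]
orientation: [2.321, 2.117, 0.0]
contact_force: [-0.2, -3.0, 4.2]
grip_width: 0.0137
clock: 13.15
tcp_pos: [0.6107, 0.044, 0.0865]
orientation: [2.321, 2.117, 0.0]
contact_force: [-0.7, -3.0, 4.7]
grip_width: 0.0134
clock: 13.65
tcp_pos: [0.6117, 0.0574, 0.0864]
orientation: [-2.32, -2.118, -0.001]
contact_force: [0.4, -2.6, 4.7]
grip_width: 0.0137
```

View pics/side7.png

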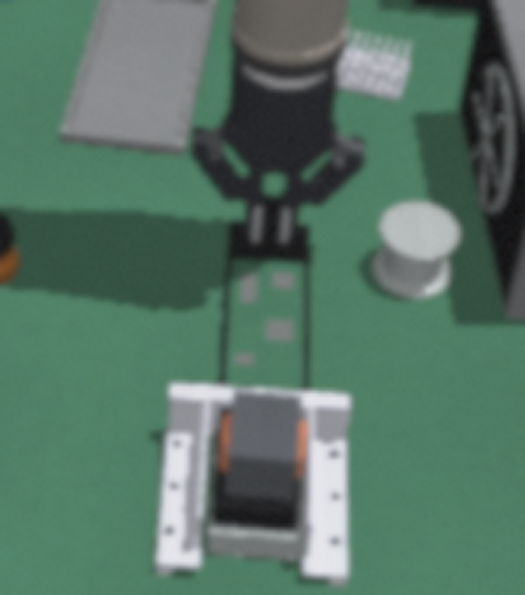

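View pics/top7.png

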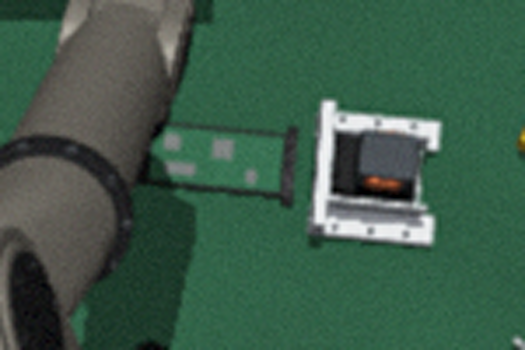

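The top view shows the tail at column 290, clear of the gate at 320, with the stack upright. I pull a little further, then refine the cradle fit and check the stack heights.

```bash
python3 -m handwheel '[[[0.0003,0.003,0,0,0,0,0.005],[0.0003,0.003,0,0,0,0,0.005],[0.0003,0.003,0,0,0,0,0.005],[0,0,0,0,0,0,0.005],[0,0,0,0,0,0,0.005]]]' 70; python3 - <<'E'
from h import *
from scipy.optimize import minimize
Z={n:np.load(f"{n}m.npz") for n in("top","side")}
B=np.array([[x,y,z] for x in(-.052,.052) for y in(-.1045,.1045) for z in(0,.01)])
def mod(p):
    c,s=np.cos(p[2]),np.sin(p[2]); return B@np.array([[c,s,0],[-s,c,0],[0,0,1]])+[p[0],p[1],0]
def ren(n,p,S=4):
    q=cv2.convexHull(proj(n,mod(p)).astype(np.float32))
    m=np.zeros((384*S,512*S),np.uint8); cv2.fillConvexPoly(m,np.round((q+.5)*S*16).astype(np.int32),255,shift=4)
    return cv2.resize(m,(512,384),interpolation=cv2.INTER_AREA)/255.
for cams in(["top"],["side"],["top","side"]):
    f=lambda p:sum(abs(ren(n,p)-Z[n]["m_cradle"]).sum() for n in cams)
    b=minimize(f,[.516,.274,-.176],method="Nelder-Mead",options=dict(initial_simplex=[[.516,.274,-.176],[.521,.274,-.176],[.516,.279,-.176],[.516,.274,-.156]]))
    print(cams,b.x.round(4),b.fun)
d=np.load("top7.npz")["d"]
P,u,v=pts("top",d,np.ones_like(d,bool))
k=(abs(P[:,0]-.587)<.02)&(abs(P[:,1]+.183)<.018);print("transf top",np.median(P[k,2]))
print(r.get_obs()["contact_force"],r.get_obs()["moment"],r.get_obs()["tcp_pos"])
for n in Z:
    im=Z[n]["im"][:,:,::-1].copy(); im=cv2.resize(im,None,fx=4,fy=4)
    q=cv2.convexHull(proj(n,mod(b.x)).astype(np.float32)); cv2.polylines(im,[np.round((q+.5)*4).astype(np.int32)],True,(0,0,255),1)
    u,v=proj(n,[[.516,.274,0]])[0]; u,v=int(u*4),int(v*4); cv2.imwrite(f"pics/cr_{n}.png",im[v-150:v+150,u-180:u+180])
E
```

```text
clock: 14.17
tcp_pos: [0.6127, 0.0663, 0.0866]
orientation: [-2.321, -2.117, -0.001]
contact_force: [0.5, -2.9, 5.9]
grip_width: 0.0131
['top'] [ 0.5153  0.2752 -0.1742] 53.843137254901954
['side'] [ 0.5176  0.2755 -0.1755] 81.87450980392157
['top', 'side'] [ 0.5162  0.2754 -0.1745] 153.86666666666665
transf top 0.0889268435161491
[ 0.50477819 -2.86776892  5.86852257] [-0.61851195  0.08142518  0.01249167] [0.6127324  0.06626878 0.08655492]
```

```bash
python3 -c "
import cv2,numpy as np
a=[cv2.imread(f'pics/cr_{n}.png') for n in('top','side')];cv2.imwrite('pics/cr.png',np.hstack(a))"
```

```text
(no output)
```

View pics/cr.png

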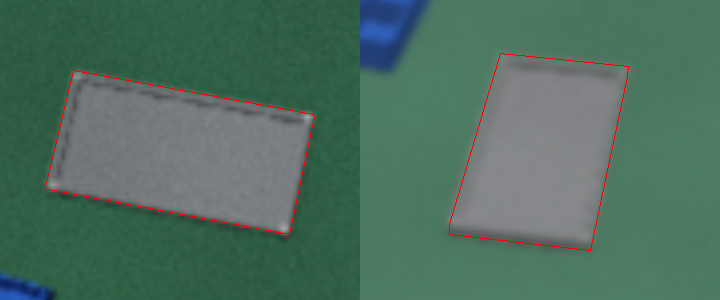

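```bash
python3 -m handwheel '[[[0,0,0.002,0,0,0,0.005],[0,0,0.003,0,0,0,0.005],[0,0,0.005,0,0,0,0.005],[0,0.001,0.008,0,0,0,0.005],[0,0.001,0.01,0,0,0,0.005],[0,0,0.01,0,0,0,0.005],[0,0,0.01,0,0,0,0.005],[0,0,0.005,0,0,0,0.005],[0,0,0,0,0,0,0.005],[0,0,0,0,0,0,0.005]]]' 70; python3 - <<'E'
from h import *
print(r.get_obs()["contact_force"],r.get_obs()["moment"],r.get_obs()["tcp_pos"])
for n,s in(("side",(slice(100,290),slice(210,360))),("top",(slice(130,230),slice(200,370)))):
    im,d=r.grab_frame(n); np.savez(n+"8.npz",im=im,d=d)
    cv2.imwrite(f"pics/{n}8.png",cv2.resize(im[s][:,:,::-1],None,fx=3.1,fy=3.1,interpolation=cv2.INTER_CUBIC))
    ms=r.masks_of("carrier",n)
    for m in ms[:1]:
        P,u,v=pts(n,d,m["pixels"]); k=P[:,2]<.085; P=P[k]; print(n,m["p"],len(P))
        q=np.c_[P[:,:2],np.ones(len(P))]
        for _ in range(4):
            s_=np.linalg.lstsq(q,P[:,2],rcond=None)[0]; rs=P[:,2]-q@s_; kk=abs(rs)<max(.003,2*np.median(abs(rs))); P,q=P[kk],q[kk]
        print("plane",s_,len(P),P[:,1].min(),P[:,1].max(),P[:,0].min(),P[:,0].max())
E
```

```text
clock: 15.0
tcp_pos: [0.6127, 0.0676, 0.1399]
orientation: [2.321, 2.117, 0.001]
contact_force: [-0.5, -0.5, -1.7]
grip_width: 0.0128
[-0.46195571 -0.46717448 -1.67599019] [0.04480774 0.02529036 0.00421381] [0.61267417 0.06758191 0.1398972 ]
side 0.77 1331
plane [0.00777683 0.00585929 0.05434834] 1149 -0.09989787477977549 0.0908061523710055 0.5613958771457351 0.6464380793345293
top 0.61 792
plane [0.00514946 0.00214695 0.05491752] 486 -0.09365900863094868 0.04965423360320865 0.5615733155598007 0.6375459996153721
```

View pics/side8.png

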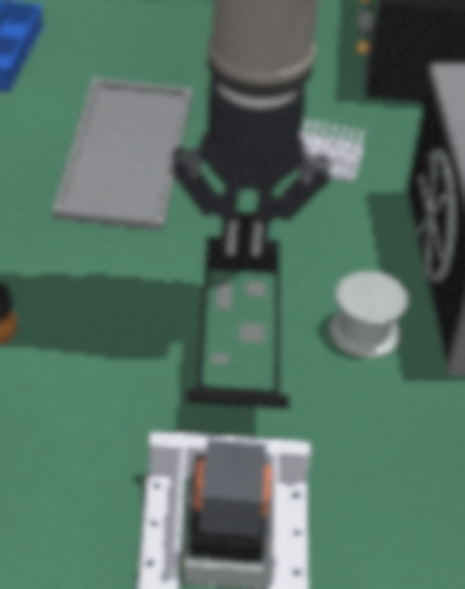

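View pics/top8.png

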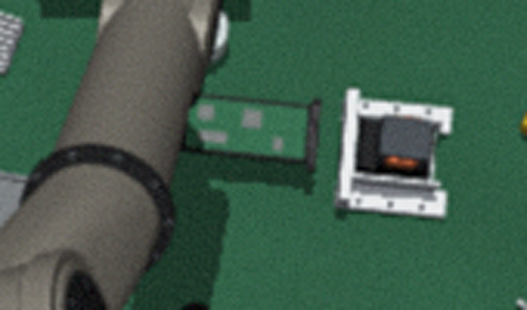

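The carrier hangs level and the stack stands in the magazine. Carry it over to the cradle.

```bash
python3 -m handwheel '[[[-0.003,0.01,0,0,0,-0.005,0.005],[-0.007,0.0232,0,0,0,-0.0075,0.005],[-0.007,0.0232,0,0,0,-0.0075,0.005],[-0.007,0.0232,0,0,0,-0.0075,0.005],[-0.007,0.0232,0,0,0,-0.0075,0.005],[-0.007,0.0232,0,0,0,-0.0075,0.005],[-0.007,0.0232,0,0,0,-0.0075,0.005],[-0.007,0.0232,0,0,0,-0.0075,0.005]]]'; python3 -m handwheel '[[[-0.007,0.0232,0,0,0,-0.0075,0.005],[-0.007,0.0232,0,0,0,-0.0075,0.005],[-0.007,0.0232,0,0,0,-0.005,0.005],[-0.007,0.0232,0,0,0,-0.005,0.005],[-0.003,0.012,0,0,0,0,0.005],[0,0,0,0,0,0,0.005],[0,0,0,0,0,0,0.005]]]';python3 -c "
from bench import r;o=r.get_obs();print(o['clock'],o['tcp_pos'],o['contact_force'],o['moment'],o['orientation'])
x,y,_=o['orientation']
import numpy as np;print(2*np.arctan2(y,x)-np.pi/2)"
```

```text
clock: 15.87
tcp_pos: [0.5595, 0.2418, 0.1391]
orientation: [-2.381, -2.049, 0.001]
contact_force: [0.5, 1.1, -1.2]
grip_width: 0.0128
clock: 16.45
tcp_pos: [0.5291, 0.345, 0.1391]
orientation: [2.405, 2.021, -0.001]
contact_force: [-0.0, -0.8, -0.9]
grip_width: 0.0127
16.45 [0.52914363 0.34497862 0.13908733] [-0.01132099 -0.77844427 -0.87014495] [ 0.07028346 -0.0417498   0.02088358] [ 2.40466691e+00  2.02098921e+00 -8.94389754e-04]
-0.17295550412931116
```

```bash
python3 -m handwheel '[[[0,0.001,-0.008,0,0,0,0.005],[0,0,-0.01,0,0,0,0.005],[0,0,-0.01,0,0,0,0.005],[0,0,-0.005,0,0,0,0.005],[0,0,0,0,0,0,0.005],[0,0,0,0,0,0,0.005]]]'; python3 - <<'E'
from h import *
print(r.get_obs()["contact_force"],r.get_obs()["tcp_pos"])
for n,s in(("side",(slice(90,200),slice(200,310))),("top",(slice(150,250),slice(130,260)))):
    im,d=r.grab_frame(n); np.savez(n+"9.npz",im=im,d=d)
    cv2.imwrite(f"pics/{n}9.png",cv2.resize(im[s][:,:,::-1],None,fx=5,fy=5,interpolation=cv2.INTER_CUBIC))
E
```

```text
clock: 16.95
tcp_pos: [0.5295, 0.345, 0.1057]
orientation: [2.407, 2.018, -0.002]
contact_force: [0.3, 1.3, -0.9]
grip_width: 0.0132
[ 0.30048511  1.27575585 -0.85477474] [0.52949996 0.34499685 0.10570171]
```

View pics/side9.png

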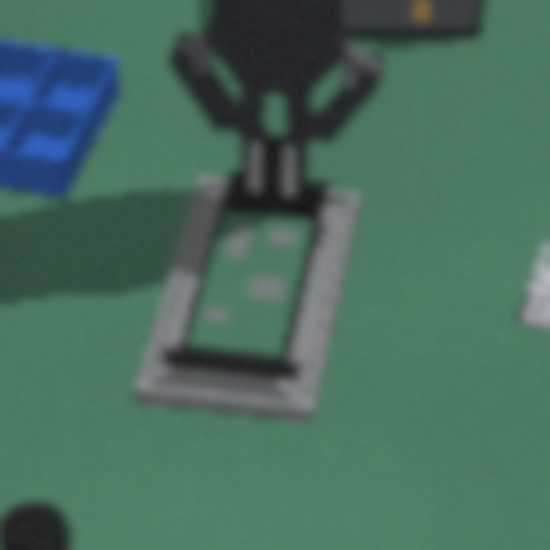

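View pics/top9.png

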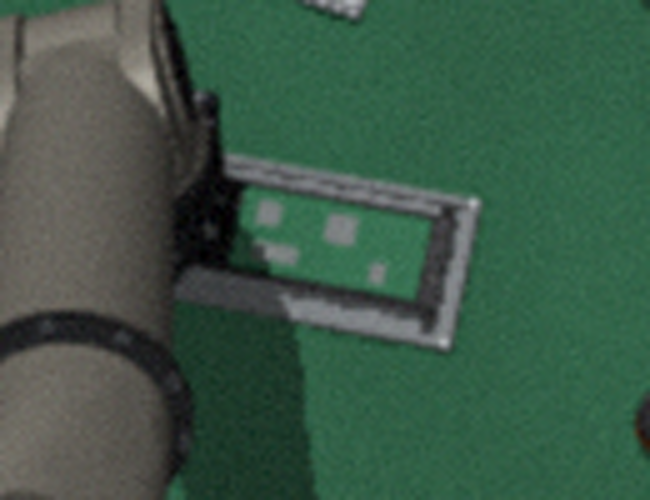

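```bash
python3 - <<'E'
from h import *
def tf(P,x,y,a,z):
    c,s=np.cos(a),np.sin(a); return np.asarray(P)@np.array([[c,s,0],[-s,c,0],[0,0,1]])+[x,y,z]
h=.006
car=[[-.032,.0925,h],[.032,.0925,h],[.032,-.0825,h],[.04,-.0825,h],[.04,-.0925,h],[-.04,-.0925,h],[-.04,-.0825,h],[-.032,-.0825,h]]
a=-.1735; tx,ty=.5295,.345; cx,cy=tx-.072*np.sin(-a),ty-.072*np.cos(a)
print("carrier c",cx,cy)
inn=[[-.046,.0985,.01],[.046,.0985,.01],[.046,-.0985,.01],[-.046,-.0985,.01]]
out=[]
for n,s,f in(("side",(90,200),4),("top",(150,130),4)):
    im=np.load(n+"9.npz")["im"][:,:,::-1]; im=cv2.resize(im,None,fx=f,fy=f,interpolation=cv2.INTER_CUBIC)
    for P,col in((tf(car,cx,cy,a,.0192),(0,0,255)),(tf(inn,.516,.2753,-.1745,0),(255,255,0))):
        q=np.round((proj(n,P)+.5)*f).astype(np.int32); cv2.polylines(im,[q],True,col,1)
    out.append(im[s[0]*f:(s[0]+105)*f,s[1]*f:(s[1]+100)*f])
cv2.imwrite("pics/ov9.png",np.hstack(out))
E
```

```text
carrier c 0.5170705786223379 0.27408096528987075
```

View pics/ov9.png

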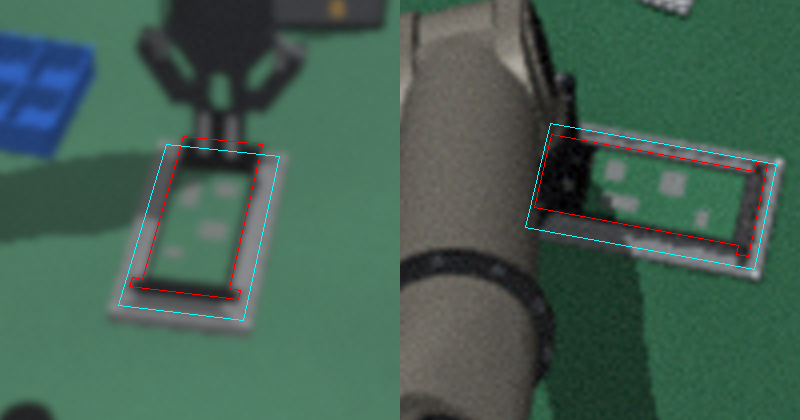

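Carrier and cradle outlines agree within about 2 mm. Shift it 1.5 mm towards +y and lower.

```bash
python3 -m handwheel '[[[0,0.0015,-0.003,0,0,0,0.005],[0,0,-0.005,0,0,0,0.005],[0,0,-0.004,0,0,0,0.005],[0,0,-0.002,0,0,0,0.005],[0,0,0,0,0,0,0.005],[0,0,0,0,0,0,0.005]]]'
```

```text
clock: 17.55
tcp_pos: [0.5295, 0.3471, 0.0922]
orientation: [2.407, 2.019, -0.001]
contact_force: [-0.2, 0.4, -1.1]
grip_width: 0.013
```

```bash
python3 -m handwheel '[[[0,0,-0.001,0,0,0,0.005],[0,0,-0.001,0,0,0,0.005],[0,0,0,0,0,0,0.005]]]';  python3 - <<'E'
from h import *
for n,s in(("side",(slice(90,190),slice(200,300))),("top",(slice(150,250),slice(130,230)))):
    im,d=r.grab_frame(n); np.savez(n+"10.npz",im=im,d=d)
    cv2.imwrite(f"pics/{n}10.png",cv2.resize(im[s][:,:,::-1],None,fx=4,fy=4,interpolation=cv2.INTER_CUBIC))
cv2.imwrite("pics/b10.png",np.hstack([cv2.imread(f"pics/{n}10.png") for n in("side","top")]))
E
```

```text
clock: 17.8
tcp_pos: [0.5298, 0.3473, 0.0906]
orientation: [2.407, 2.019, 0.001]
contact_force: [0.2, 0.4, -0.7]
grip_width: 0.0129
```

View pics/b10.png

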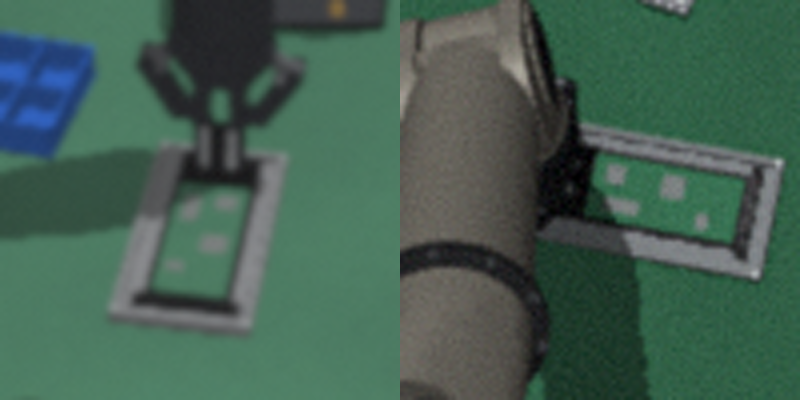

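The tail is inside the lips in both views. Lower to touch, then release.

```bash
python3 -m handwheel '[[[0,0,-0.0007,0,0,0,0.005],[0,0,-0.0007,0,0,0,0.005],[0,0,0,0,0,0,0.005]]]'; python3 -m handwheel '[[[0,0,0,0,0,0,0.02],[0,0,0,0,0,0,0.03],[0,0,0,0,0,0,0.035],[0,0,0,0,0,0,0.04],[0,0,0,0,0,0,0.04],[0,0,0,0,0,0,0.04]]]' 30
```

```text
clock: 18.15
tcp_pos: [0.5298, 0.3472, 0.0905]
orientation: [-2.406, -2.019, -0.001]
contact_force: [-4.1, -1.8, 13.7]
grip_width: 0.0132
clock: 18.65
tcp_pos: [0.5295, 0.3471, 0.0888]
orientation: [2.406, 2.019, -0.0]
contact_force: [-0.3, -0.3, 0.8]
grip_width: 0.04
```

```bash
python3 -m handwheel '[[[0,0,0.005,0,0,0,0.045],[0,0,0.01,0,0,0,0.045],[0,0,0.02,0,0,0,0.045],[0,0,0.03,0,0,0,0.045],[0,0,0.03,0,0,0,0.045],[-0.01,0.02,0.02,0,0,0,0.045],[-0.015,0.03,0.02,0,0,0,0.045],[-0.015,0.03,0.02,0,0,0,0.045],[-0.015,0.03,0,0,0,0,0.045],[0,0,0,0,0,0,0.045]]]';python3 -m handwheel '[[[-0.02,0.03,0,0,0,0,0.045],[-0.02,0.03,0,0,0,0,0.045],[-0.02,0.03,0,0,0,0,0.045],[-0.02,0.03,0,0,0,0,0.045],[0,0,0,0,0,0,0.045]]]';  python3 - <<'E'
from h import *
from scipy.optimize import minimize
sl={"side":(slice(90,310),slice(190,350)),"top":(slice(130,230),slice(130,370))}
h=.006
B=np.array([[x,y,z] for x in(-.032,.032) for y in(-.0925,.0925) for z in(.004,.01)])
for n in sl:
    im,d=r.grab_frame(n); np.savez(n+"11.npz",im=im,d=d)
    cv2.imwrite(f"pics/{n}11.png",cv2.resize(im[sl[n]][:,:,::-1],None,fx=2.7,fy=2.7,interpolation=cv2.INTER_CUBIC))
    P,u,v=pts(n,d,np.ones_like(d,bool))
    for l in("carrier","cradle","transformer","converter","module"):
        for m in r.masks_of(l,n)[:1]:
            Q,_,_=pts(n,d,m["pixels"]); R=cv2.minAreaRect((Q[(Q[:,2]<.02)|(l[0]!='c'),:2]*1000).astype(np.float32))
            print(n,l,round(m["p"],2),np.median(Q,0).round(4),np.round(R[0],1),np.round(R[1],1),round(R[2],1),"z98",np.percentile(Q[:,2],95).round(4))
            if l=="carrier":
                Q=Q[Q[:,2]<.02]; q=np.c_[Q[:,:2],np.ones(len(Q))]; s_=np.linalg.lstsq(q,Q[:,2],rcond=None)[0]; print("  plane",s_.round(4),"z at centre",Q[:,2].mean())
o=r.get_obs();print(o["clock"],o["tcp_pos"])
E
```

```text
clock: 19.48
tcp_pos: [0.4699, 0.466, 0.246]
orientation: [-2.392, -2.029, -0.006]
contact_force: [-1.6, 1.7, -1.0]
grip_width: 0.0454
clock: 19.9
tcp_pos: [0.3869, 0.5852, 0.2438]
orientation: [-2.391, -2.03, 0.0]
contact_force: [-0.8, 2.1, -0.6]
grip_width: 0.0451
side carrier 0.88 [0.5198 0.2683 0.0099] [519.7 277.6] [191.  77.] 79.4 z98 0.0309
  plane [0.0032 0.0046 0.0067] z at centre 0.009560164750053035
side cradle 0.76 [0.5086 0.2566 0.0052] [517.6 282.5] [235.  110.4] 79.7 z98 0.0115
side transformer 0.85 [ 0.5876 -0.1998  0.0886] [ 587.8 -185.9] [55.3 49.5] 85.3 z98 0.0915
side converter 0.69 [ 0.5812 -0.2171  0.0453] [0. 0.] [0. 0.] 0.0 z98 0.05
side module 0.75 [ 0.5824 -0.2241  0.0195] [ 584.3 -222.6] [ 9.4 59.7] 84.0 z98 0.0273
top carrier 0.9 [0.5163 0.2784 0.0101] [517.6 280.3] [186.9  67.8] 80.2 z98 0.0234
  plane [-0.0136  0.0007  0.0166] z at centre 0.009837346497435692
top cradle 0.78 [0.4955 0.2674 0.0055] [515.1 274.7] [210.2 106.7] 79.9 z98 0.014
top transformer 0.65 [ 0.5813 -0.182   0.0875] [ 584.9 -183.3] [52.4 53.5] 84.1 z98 0.0952
top converter 0.64 [ 0.576  -0.1513  0.048 ] [0. 0.] [0. 0.] 0.0 z98 0.0528
20.5 [0.39496764 0.57679018 0.24412309]
```

View pics/side11.png

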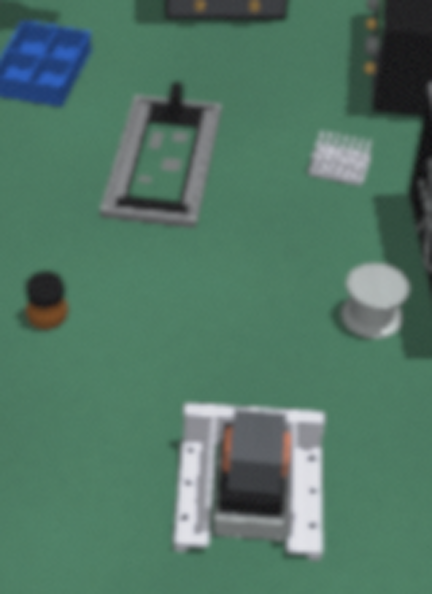

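View pics/top11.png

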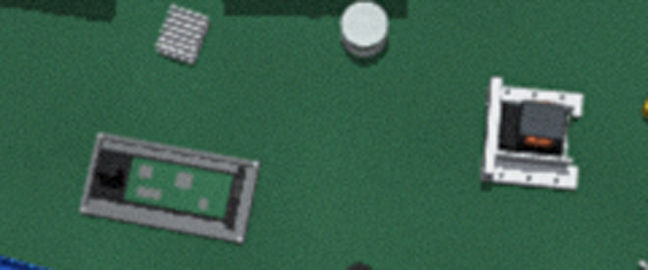

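The carrier lies flat inside the lips in both views (side (160,150), top (170,187)), and the stack is upright in the magazine.

```bash
python3 -m handwheel '[[[0,0,0,0,0,0,0.045],[0,0,0,0,0,0,0.045]]]'; python3 -c "
from bench import r;print(r.hand_in())"
```

```text
clock: 20.67
tcp_pos: [0.3946, 0.5771, 0.244]
orientation: [2.407, 2.019, -0.0]
contact_force: [0.2, 0.7, -0.3]
grip_width: 0.0449
the job is handed in; nothing more can be done
None
```

The carrier is lying flat in the inspection cradle and the stack has settled upright in the magazine. I handed the job in at about 20.7 s; the hand-in gave no verdict.

- **Draw:** I pulled the carrier out by its lug in 1–2.5 mm steps. It passed the first gap without catching. I then shifted it about 6.5 mm to +x, and it passed the second gap without catching too, so I never had to back off and retry. Drawing took up to about 9 N. One sideways reading of 10.6 N eased once it slid, and I took it for static friction, not a block.
- **Placing:** I lifted the carrier level, set it down in the cradle with its nose to +y, opened the fingers and backed the arm away. Setting it down on the cradle floor briefly took about 14 N.
- **Carrier check:** In the last pictures its top is about 10 mm above the bench, as expected on the 4 mm floor. It is level and inside the lips in both views, aligned with the cradle to within about 0.01 rad.
- **Carrier position:** The two cameras put its centre 2–5 mm along y from the cradle's. That reading includes part of the lug and lip, and it is inside the 10 mm limit.
- **Stack check:** The transformer's top is at about 0.089 m (0.090 m expected), with the module at bench level. In the last frames the top view returned no detection of the module, but the side view did.
- **Other things:** The reel, jar, heatsink and parts tray showed no visible change in the last pictures. The screwdriver and meter were mostly outside those crops, but the arm never went near them.

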